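# Set the spice mill to its mark from the coarse side

## Robot

A 6-joint arm with a two-finger parallel gripper is mounted at the origin on the work surface. World frame = base frame: x ahead of the robot, y to its left, z up, the work surface at z = 0. Lengths are in mm, angles in rad, forces in N, time in s.
With the tool pointing down it reaches from about 350 to 975 mm from the base axis. Payload 7.1 kg.
Tool frame: the origin (TCP) lies on the mounting face of the last link; the fingertips stand 182 mm ahead of it and the grasp point (between the pads) lies 163 mm ahead of it (ctrl.tip_reach is the distance from the TCP to the fingertips, in mm); z points along the fingers, y is the direction in which the jaws open and shut (so a half turn about z gives the same grasp; the last joint's range is limited). The gripper opens to 88 mm and grips with 3 to 60 N. Pads are 20 mm wide; open, the fingers measure 115 mm over their backs; the gripper's body (75 mm by 178 mm) begins 61 mm behind the grasp point.
Start: joints at [1.214, 0.423, 1.63, -0, 1.089, -0.019], TCP at [207.101, 589.674, 404.675] pointing down, gripper open.
Joint ranges: [-3, 3], [-0.9, 2.11], [0.09, 2.58], [-1.31, 4.45], [0.11, 2.69], [-2.54, 2.54]. Speed limits (rad/s): [2.39, 2.39, 3.01, 3.14, 3.14, 3.14].

## Interface

Orientations are given as a rotation vector (axis times angle).
In Python, from workcell import ctrl gives the robot as it stands.
- The arm moves only by the tool jog_arm, never from a script. Its argument "steps" is a list that holds one entry, the list of rows, each a list of 7 numbers: the shift along the tool's x, y, z in m, then the turn, a rotation vector about the tool's x, y, z in degrees, then the gripper's target within -1 to 1 (shut at 1, half-way at 0, fully open at -1). A call has 1 to 20 rows; each row shifts and turns the commanded pose from where the row before left it, along the tool's axes as they then stand; what a row does not reach is not made up. A row lasts 1/12 s, in which the tool goes at most 41.7 mm and 7.16 degrees, less where a joint would pass 70% of its speed; a pose out of reach is approached as far as the arm can. A call is refused whole if a number of a shift passes 0.0417 or a number of a turn 7.16, either way. A call with a gripper value outside its range is refused whole. The fingers move at their own pace and stop on an object; the grip force is fixed at half the most. Time passes only in rows, so rows that do not move let the fingers close. It gives the time, the measured TCP pose, the force and the opening at its end, in the units of the state.
- ctrl.get_obs(): the state, without advancing time (a new reading comes with each control period).
- ctrl.get_image(name): name is "side" or "top" or "wrist"; returns the picture (384x512x3 uint8, red, green, blue); there is no depth.
- ctrl.camera_info(name): a dict with "fx", "fy", "cx", "cy" (pixels), "dist" ([k1, k2, p1, p2, k3] as OpenCV has them; the pictures are not rectified), "origin" and "attitude" of the camera in the world; the wrist camera has in their place "T_tool_cam" (4x4, takes a point from camera to tool coordinates, whose origin is the TCP and whose axes are the flange's). Camera axes: x right, y down, z forward; pixel columns grow to the right and rows downward; lengths in mm; the calibration is good to about 2 mm. A picture is of the moment at which its call begins: read the wrist's pose just before it. camera_info takes no time and is no camera call.
- ctrl.close_job(): hands the job in, once; it reports no verdict.
Trained networks look in the newest picture that a camera, given by its name, has taken for a name from the list of things; names that differ only in an ending like _2 or _b are one class to them, and where a whole thing is asked for, a point or a joint stands for the part that bears it (a point fixed in the world has none). Each returns a list of dicts, best first, with "p" (0 to 1); they miss things now and then, are a little off and sometimes report something else, mostly with a low value. They report only what shows in the picture. A call takes as long as a camera call.
- ctrl.look_for(thing, camera): "bbox" ([left, top, right, bottom] in pixels, round what is visible of it).
- ctrl.trace(thing, camera): "pixels" (384x512 bool, what is visible of it) and "bbox" ([left, top, right, bottom] in pixels, round what is visible of it).
- ctrl.landmark_of(thing, camera): "uv" ([column, row] in pixels: a listed point, or the origin of a listed thing).
The state is a dict: "t": time; "qpos": joint angles; "qvel": joint speeds; "joint_torque": joint torques, N m; "ee_pos": TCP position; "orientation": TCP orientation; "ft_force": force on the tool from outside, world axes, zero at the start; "moment": the same for the moment, N m; "width": finger opening in mm.
Only numpy, scipy, OpenCV 4.12 (cv2) and the standard library are available. Lean on these libraries where they do the work, as an engineer would, in place of code of your own. Each camera call takes 0.05 s, during which the arm holds its last target.

## Task

The spice mill has been left too fine. With the bar handle on its dial, turn anticlockwise (seen from above) until the pointer has gone well past the thick set mark, a good 15 degrees beyond it, then come back clockwise and stop with the pointer at the mark, so that the play in the screw is taken up in the clockwise direction; let go of the handle there. Leave the noodle press's similar bar unturned.

Things in the scene. Friction and masses are not known exactly. Their poses are not given: they have to be found in the camera images.
- grip (a point): On the mill dial's upright turning axis, 140 mm up, 14 mm below the top of its black grip bar (60 long, 14 thick, 40 tall, 6 mm clear of an 88 mm steel disc). x along the bar (pointer tip towards -x), y across, z up; turns with the bar. The mill: fixed, squat, round, aluminium, flat top 192 across, 100 high; hopper (110 high, from 99 mm off the axis) on the robot's side, drawer on the far side, crank at one side.
- pointer (a joint): Dial pointer, a dark 10 mm wide finger on the disc, tip 74 mm off the axis. 0 = at the set mark, the only thick mark (20 x 10 mm) on the mill's rim, above the drawer, far from the robot; thin ticks every 15 degrees. Grows clockwise from above (finer), rad, range -1 to 1; starts 0.3 to 0.6. Friction 0.12 N m: stays where left, moves only when the bar has used up its play.
- handle (a joint): Play of the grip bar relative to the pointer disc, same axis: the bar turns freely from -0.13 to 0.13 rad (15 degrees in all, friction 0.02 N m), then carries the pointer along. Grows clockwise: 0.13 = play taken up clockwise, -0.13 = anticlockwise; at 0 the bar is parallel to the pointer. Starts anywhere between.
- press_screw (a joint): Screw of the noodle press, a bystander beside the mill (left or right of it): a steel pot 128 mm across with two dark posts and a crossbeam, topped by a like black bar (its top 154 mm up) but with no pointer, disc or marks. Angle in rad, grows clockwise, starts at 0.

How it is judged (in metres and radians):
On the way:
1. the pointer has been backed off anticlockwise past the set mark by at least 11 degrees (value of joint pointer below -0.2 rad), for 0.1 s.
At the end, for the whole second after the job is handed in: The pointer is at rest within 10 degrees (0.175 rad) of the set mark, and the bar's play is taken up clockwise (handle above 0.06 rad) (value of joint pointer between -0.175 and 0.175 rad and value of joint handle above 0.06 rad and velocity of joint pointer between -0.05 and 0.05 rad/s); the robot touches nothing.
It fails at once if the bar of the noodle press is turned by more than about 9 degrees (value of joint press_screw above 0.15 rad or value of joint press_screw below -0.15 rad).
It also fails if it takes over 35 s, if anything falls off the work surface, if the arm or the gripper's body presses on something with over 40 N, if the wrist force passes 120 N, or if a joint passes its speed limit or range.

## Working session

There is one attempt and no reset: what is moved stays moved. The work goes in short steps, Python scripts to look and compute and a tool call to move; the robot and the scene stay as the last step left them, time stands still between calls to the robot, and variables do not carry over. Pictures are saved under pics/ and viewed, and the job is handed in when it is done.

Besides the shell and the picture viewer there is one more tool, called by a JSON object that holds its "name" and its "arguments". jog_arm: Moves the arm, as the interface text tells. Its arguments: {"type":"object","properties":{"steps":{"type":"array"}},"required":["steps"]}

```bash
mkdir -p pics; ls; python3 - <<'E'
from workcell import ctrl
import cv2,numpy as np
o=ctrl.get_obs();print({k:np.round(v,3) for k,v in o.items()})
for n in ["side","top","wrist"]:
    im=ctrl.get_image(n);cv2.imwrite(f"pics/{n}0.png",im[:,:,::-1])
    print(n,ctrl.camera_info(n))
    if n!="side" or 1:
        for f in ["look_for"]:
            for th in ["grip","press_screw"]:
                print(th,getattr(ctrl,f)(th,n))
        print(ctrl.landmark_of("grip",n))
E
```

```text
pics
{'t': np.float64(0.0), 'qpos': array([ 1.214,  0.424,  1.631, -0.   ,  1.089, -0.019]), 'qvel': array([ 0.001, -0.001,  0.   ,  0.002, -0.   , -0.   ]), 'joint_torque': array([-1.0000e-03, -5.4464e+01, -2.7365e+01,  6.4000e-02,  2.3000e-02,
       -0.0000e+00]), 'ee_pos': array([206.995, 589.435, 403.931]), 'orientation': array([-5.280e-01, -3.097e+00,  2.000e-03]), 'ft_force': array([0.929, 0.717, 0.09 ]), 'moment': array([-0.005, -0.002, -0.013]), 'width': np.float64(88.158)}
side {'fx': 356.0194888326943, 'fy': 356.0194888326943, 'cx': 263.52917300255643, 'cy': 188.100781328226, 'dist': array([0.038944, 0.      , 0.      , 0.      , 0.      ]), 'origin': array([ 359.81727666, -429.72270128,  625.09506706]), 'attitude': array([-2.32559902,  0.41923859, -0.16408999])}
grip [{'bbox': [317.0, 269.8, 364.0, 298.8], 'p': 0.73}, {'bbox': [308.0, 262.4, 384.3, 316.6], 'p': 0.56}]
press_screw []
[{'uv': [335.9, 275.6], 'p': 0.8}]
top {'fx': 441.68484453356837, 'fy': 441.68484453356837, 'cx': 254.35938599237284, 'cy': 185.9065969073114, 'dist': array([-0.01518546,  0.        ,  0.     
[... 180 characters left out ...]
.8, 362.2, 192.0], 'p': 0.86}]
press_screw [{'bbox': [152.4, 162.5, 175.5, 197.6], 'p': 0.78}]
[{'uv': [354.2, 174.9], 'p': 0.57}]
wrist {'fx': 340.86306261529614, 'fy': 340.86306261529614, 'cx': 258.71256095572113, 'cy': 190.34530388335452, 'dist': array([0.02324554, 0.        , 0.        , 0.        , 0.        ]), 'T_tool_cam': array([[-1.00290243e-03, -9.52471716e-01, -3.04625384e-01,
         8.50349551e+01],
       [ 9.99999322e-01, -7.74898261e-04, -8.69372977e-04,
        -1.69419864e+00],
       [ 5.91999492e-04, -3.04626049e-01,  9.52471847e-01,
         1.93406004e+01],
       [ 0.00000000e+00,  0.00000000e+00,  0.00000000e+00,
         1.00000000e+00]])}
grip []
press_screw []
[]
```

View pics/top0.png

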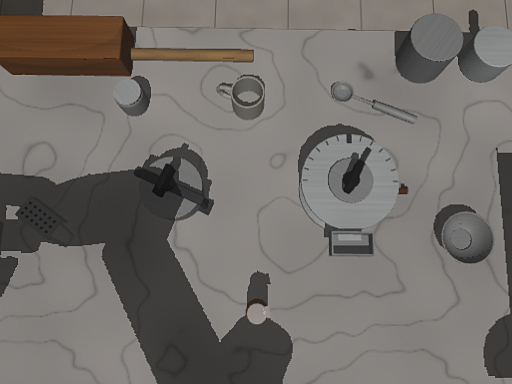

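View pics/side0.png

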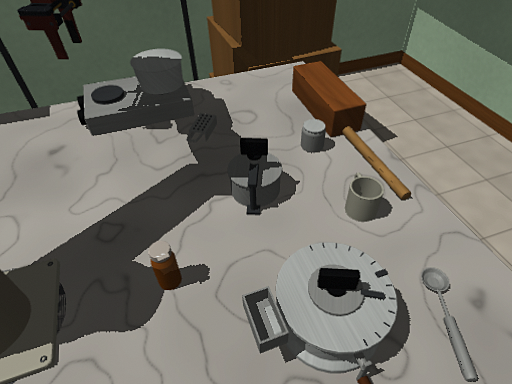

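```bash
cat > h.py <<'E'
from workcell import ctrl
import cv2,numpy as np
from scipy.spatial.transform import Rotation as R
def cam(n,obs=None):
    c=ctrl.camera_info(n);K=np.array([[c['fx'],0,c['cx']],[0,c['fy'],c['cy']],[0,0,1]])
    if n=='wrist':
        T=np.eye(4);T[:3,:3]=R.from_rotvec(obs['orientation']).as_matrix();T[:3,3]=obs['ee_pos'];T=T@c['T_tool_cam']
    else:
        T=np.eye(4);T[:3,:3]=R.from_rotvec(c['attitude']).as_matrix();T[:3,3]=c['origin']
    return K,c['dist'],T
def atz(n,uv,z,obs=None):
    K,d,T=cam(n,obs);p=cv2.undistortPoints(np.array(uv,float).reshape(-1,1,2),K,d).reshape(-1,2)
    r=np.c_[p,np.ones(len(p))]@T[:3,:3].T;s=(z-T[2,3])/r[:,2]
    return T[:3,3]+r*s[:,None]
def proj(n,P,obs=None):
    K,d,T=cam(n,obs);Ti=np.linalg.inv(T)
    return cv2.projectPoints(np.array(P,float).reshape(-1,3),cv2.Rodrigues(Ti[:3,:3])[0],Ti[:3,3],K,d)[0].reshape(-1,2)
E
python3 - <<'E'
from h import *
a=cv2.imread('pics/top0.png');cv2.imwrite('pics/top0z.png',cv2.resize(a[90:260,270:440],None,fx=3.5,fy=3.5,interpolation=cv2.INTER_CUBIC))
print(atz('top',[354.2,174.9],140),atz('top',[[352.8,176],[164,180]],154),atz('side',[335.9,275.6],140))
E
```

```text
[[ 565.2492679 -194.6563622  140.       ]] [[ 559.92236957 -188.99860777  154.        ]
 [ 545.91613122  155.63999199  154.        ]] [[ 562.77645367 -192.07552886  140.        ]]
```

View pics/top0z.png

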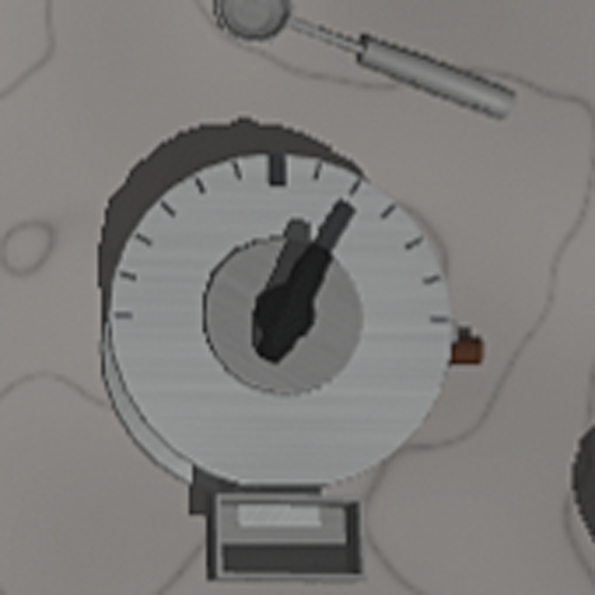

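The top picture shows the mill on the right, at zoomed centre about pixel (351,180). The thick mark is at (349,138), the pointer tip is near (368,149), and the hopper is at (351,243). The press is at (165,180), well clear. I'll measure next.

```bash
python3 - <<'E'
from h import *
z=3.5;f=lambda u,v:(270+u/z,90+v/z)
c=atz('top',[f(283,315)],108)[0];m=atz('top',[f(277,168)],101)[0];t=atz('top',[f(345,208)],111)[0]
print(c,m,t)
h=lambda a:np.degrees(np.arctan2(a[1],a[0]))
print('mark',h(m-c),'ptr',h(t-c))
ctrl.get_image('top')
print(ctrl.landmark_of('grip','top'))
for r in ctrl.trace('grip','top')[:1]:
    ys,xs=np.nonzero(r['pixels']);print(r['p'],r['bbox'],len(xs))
    q=atz('top',np.c_[xs,ys],145);m=q.mean(0);e=np.linalg.svd(q-m)[2][0];print(m,h(e))
E
```

```text
[ 562.40170796 -194.96142055  108.        ] [ 649.04363416 -194.94087602  101.        ] [ 623.34222159 -230.18316337  111.        ]
mark 0.01358597371976871 ptr -30.026591512614395
[{'uv': [350.6, 176.5], 'p': 0.68}]
0.66 [341.8, 159.5, 365.0, 192.4] 394
[ 560.95689629 -190.68110998  145.        ] 152.77887305001707
```

{"name": "jog_arm", "arguments": {"steps": [[[-0.027,-0.0282,0,0,0,0,-1],[-0.027,-0.0282,0,0,0,0,-1],[-0.027,-0.0282,0,0,0,0,-1],[-0.027,-0.0282,0,0,0,0,-1],[-0.027,-0.0282,0,0,0,0,-1],[-0.027,-0.0282,0,0,0,0,-1],[-0.027,-0.0282,0,0,0,0,-1],[-0.027,-0.0282,0,0,0,0,-1],[-0.027,-0.0282,0,0,0,0,-1],[-0.027,-0.0282,0,0,0,0,-1],[-0.027,-0.0282,0,0,0,0,-1],[-0.027,-0.0282,0,0,0,0,-1],[-0.027,-0.0282,0,0,0,0,-1],[-0.027,-0.0282,0,0,0,0,-1],[-0.027,-0.0282,0,0,0,0,-1],[-0.027,-0.0282,0,0,0,0,-1],[-0.027,-0.0282,0,0,0,0,-1],[-0.027,-0.0282,0,0,0,0,-1],[-0.027,-0.0282,0,0,0,0,-1],[-0.027,-0.0282,0,0,0,0,-1]]]}}

```text
t: 2.42
ee_pos: [530.1, -123.5, 404.9]
orientation: [0.529, 3.096, 0.0]
ft_force: [0.3, -0.1, -0.2]
width: 87.8
```

{"name": "jog_arm", "arguments": {"steps": [[[-0.027,-0.028,0,0,0,0,-1],[-0.027,-0.028,0,0,0,0,-1],[0,0,0,0,0,7,-1],[0,0,0,0,0,7,-1],[0,0,0,0,0,7,-1],[0,0,0,0,0,7,-1],[0,0,0,0,0,7,-1],[0,0,0,0,0,7,-1],[0,0,0,0,0,7,-1],[0,0,0,0,0,7,-1],[0,0,0,0,0,7,-1],[0,0,0,0,0,7,-1],[0,0,0,0,0,7,-1],[0,0,0,0,0,7,-1],[0,0,0,0,0,7,-1],[0,0,0,0,0,7,-1]]]}}

```text
t: 3.75
ee_pos: [562.1, -192.1, 404.7]
orientation: [2.689, 1.625, 0.0]
ft_force: [0.8, 0.5, -0.2]
width: 87.8
```

{"name": "jog_arm", "arguments": {"steps": [[[0,0,0,0,0,7,-1],[0,0,0,0,0,7,-1],[0,0,0,0,0,7,-1],[0,0,0,0,0,7,-1],[0,0,0,0,0,7,-1],[0,0,0,0,0,7,-1],[0,0,0,0,0,7,-1],[0,0,0,0,0,7,-1],[0,0,0,0,0,7,-1],[0,0,0,0,0,7,-1],[0,0,0,0,0,7,-1],[0,0,0,0,0,7,-1],[0,0,0,0,0,7,-1],[0,0,0,0,0,0,-1]]]}}

```text
t: 4.92
ee_pos: [562.1, -192.1, 404.7]
orientation: [3.044, -0.776, 0.0]
ft_force: [-0.1, 0.4, -0.6]
width: 87.9
```

```bash
python3 - <<'E'
from h import *
o=ctrl.get_obs();im=ctrl.get_image('wrist');cv2.imwrite('pics/w1.png',im[:,:,::-1])
print(o['qpos'].round(2),o['ee_pos'],R.from_rotvec(o['orientation']).as_matrix().round(3))
for r in ctrl.trace('grip','wrist')[:2]: print(r['p'],r['bbox'])
l=ctrl.landmark_of('grip','wrist');print(l)
if l: print(atz('wrist',l[0]['uv'],140,o))
print(proj('wrist',[[562.4,-195,140],[562.4,-195,108]],o))
E
```

```text
[-0.35  0.38  1.7  -0.    1.06  1.72] [ 562.06152703 -192.14237903  404.73242612] [[ 0.878 -0.479  0.   ]
 [-0.479 -0.878 -0.   ]
 [ 0.    -0.    -1.   ]]
[{'uv': [257.8, 192.3], 'p': 0.56}]
[[ 564.76343853 -194.940791    140.        ]]
[[259.36354265 194.85998371]
 [259.27009728 182.86487898]]
```

View pics/w1.png

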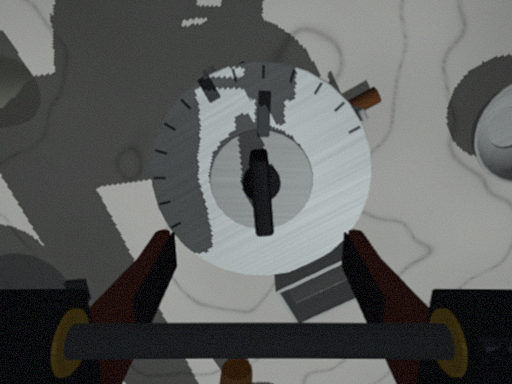

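```bash
python3 - <<'E'
from h import *
o=ctrl.get_obs()
a=cv2.imread('pics/w1.png')[60:280,150:380];cv2.imwrite('pics/w1z.png',cv2.resize(a,None,fx=3,fy=2.6,interpolation=cv2.INTER_CUBIC))
h=lambda a:np.degrees(np.arctan2(a[1],a[0]))
c=atz('wrist',[261.5,178],108,o)[0];t=atz('wrist',[264.5,92],111,o)[0];m=atz('wrist',[208.5,85],101,o)[0]
b=atz('wrist',[[259,150],[264,235]],154,o)
print(c,h(t-c),h(m-c),b,h(b[0]-b[1]))
E
```

```text
[ 565.29166512 -198.69245467  108.        ] -29.928921141967038 1.286421765386714 [[ 595.32320039 -212.30721253  154.        ]
 [ 537.17207412 -185.37280302  154.        ]] -24.852605028981813
```

View pics/w1z.png

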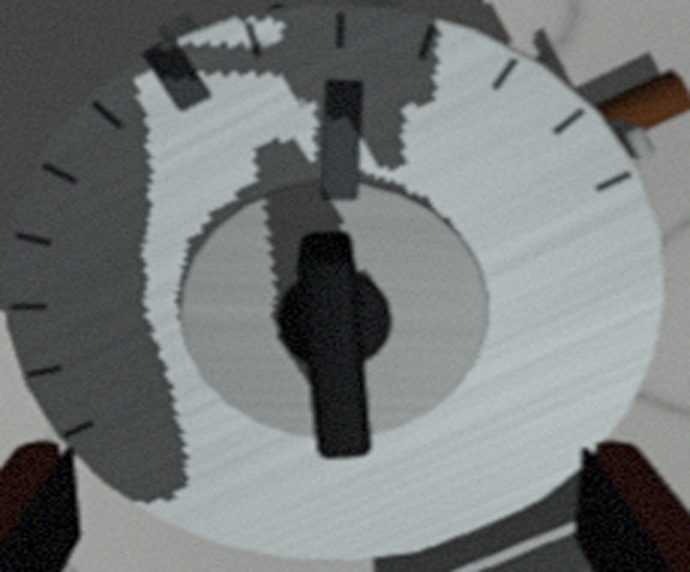

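The wrist view shows the bar from (259,150) to (264,235), heading about -25°. The pointer tip is at (264,92), at about 0.53 rad, and the axis is near (565,-198). I'll correct the tool position, descend and grip.

{"name": "jog_arm", "arguments": {"steps": [[[0.005,0.0034,0,0,0,-3.7,-1],[0,0,0.017,0,0,0,-1],[0,0,0.017,0,0,0,-1],[0,0,0.017,0,0,0,-1],[0,0,0.017,0,0,0,-1],[0,0,0.017,0,0,0,-1],[0,0,0.017,0,0,0,-1],[0,0,0,0,0,0,-1]]]}}

```text
t: 5.73
ee_pos: [563.7, -197.1, 299.6]
orientation: [-3.069, 0.666, 0.008]
ft_force: [-1.3, -0.1, 0.1]
width: 87.5
```

```bash
python3 - <<'E'
from h import *
im=ctrl.get_image('wrist');cv2.imwrite('pics/w2.png',im[:,:,::-1])
o=ctrl.get_obs();print(o['t'],o['ee_pos'],o['ft_force'])
E
```

```text
5.7833 [ 564.27864703 -197.30532269  301.21330556] [ 0.24512599 -0.46257539  0.11336355]
```

View pics/w2.png

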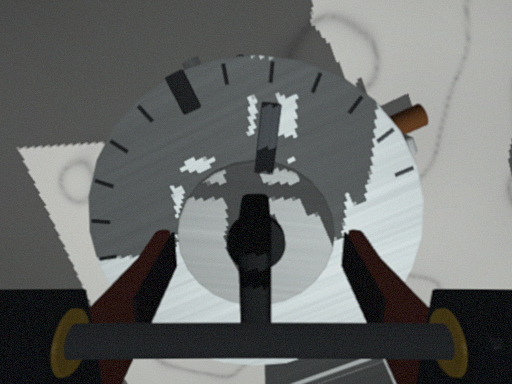

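The bar sits upright at column 256, centred between the fingers at 175 and 345. Closing now.

{"name": "jog_arm", "arguments": {"steps": [[[0,0,0,0,0,0,1],[0,0,0,0,0,0,1],[0,0,0,0,0,0,1],[0,0,0,0,0,0,1],[0,0,0,0,0,0,1],[0,0,0,0,0,0,1],[0,0,0,0,0,0,1],[0,0,0,0,0,0,1],[0,0,0,0,0,0,1],[0,0,0,0,0,0,1]]]}}

```text
t: 6.62
ee_pos: [564.8, -197.5, 302.6]
orientation: [-3.069, 0.671, 0.0]
ft_force: [0.1, -1.0, 1.1]
width: 24.5
```

{"name": "jog_arm", "arguments": {"steps": [[[0,0,0,0,0,0,1],[0,0,0,0,0,0,1],[0,0,0,0,0,0,1],[0,0,0,0,0,0,1]]]}}

```text
t: 6.95
ee_pos: [565.3, -196.6, 302.7]
orientation: [-3.067, 0.671, -0.001]
ft_force: [2.6, 5.9, -0.6]
width: 13.8
```

{"name": "jog_arm", "arguments": {"steps": [[[0,0,0,0,0,-3.25,1],[0,0,0,0,0,-3.25,1],[0,0,0,0,0,-3.25,1],[0,0,0,0,0,-3.25,1],[0,0,0,0,0,-3.25,1],[0,0,0,0,0,-3.25,1],[0,0,0,0,0,-3.25,1],[0,0,0,0,0,-3.25,1]]]}}

```text
t: 7.62
ee_pos: [565.4, -196.2, 302.7]
orientation: [-3.139, -0.04, -0.002]
ft_force: [3.3, 8.6, -0.4]
width: 13.8
```

{"name": "jog_arm", "arguments": {"steps": [[[0,0,0,0,0,-3.25,1],[0,0,0,0,0,-3.25,1],[0,0,0,0,0,-3.25,1],[0,0,0,0,0,-3.25,1],[0,0,0,0,0,-3.25,1],[0,0,0,0,0,-3.25,1],[0,0,0,0,0,-3.25,1],[0,0,0,0,0,-3.25,1],[0,0,0,0,0,0,1],[0,0,0,0,0,0,1]]]}}

```text
t: 8.45
ee_pos: [565.3, -195.8, 302.7]
orientation: [-3.05, -0.741, -0.002]
ft_force: [3.7, 11.6, 0.2]
width: 13.7
```

```bash
python3 - <<'E'
from h import *
o=ctrl.get_obs();im=ctrl.get_image('wrist');cv2.imwrite('pics/w3.png',im[:,:,::-1])
M=R.from_rotvec(o['orientation']).as_matrix();print(np.degrees(np.arctan2(M[1,0],M[0,0])),o['ee_pos'],o['ft_force'],o['moment'],o['qpos'].round(2))
E
```

```text
27.3269749205623 [ 565.32269725 -195.83937882  302.65391904] [ 3.73173481 11.61836172  0.24774461] [ 1.86172631 -0.39862304  0.05289433] [-0.35  0.52  1.76  0.    0.87  0.74]
```

View pics/w3.png

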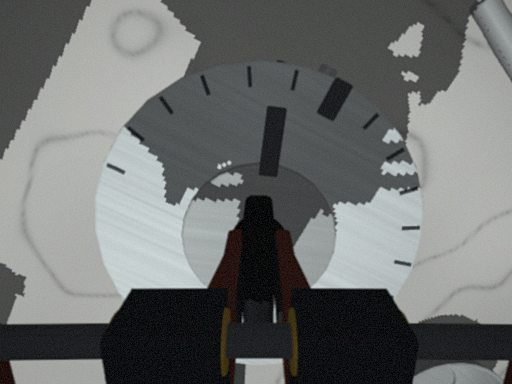

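The pointer, tip (276,107), is about 20° anticlockwise of the mark at (335,99). Now the return clockwise.

{"name": "jog_arm", "arguments": {"steps": [[[0,0,0,0,0,2.9,1],[0,0,0,0,0,2.9,1],[0,0,0,0,0,2.9,1],[0,0,0,0,0,2.9,1],[0,0,0,0,0,2.9,1],[0,0,0,0,0,2.9,1],[0,0,0,0,0,2.9,1],[0,0,0,0,0,2.9,1],[0,0,0,0,0,2.9,1],[0,0,0,0,0,2.9,1],[0,0,0,0,0,2.9,1],[0,0,0,0,0,2.9,1],[0,0,0,0,0,0,1],[0,0,0,0,0,0,1]]]}}

```text
t: 9.67
ee_pos: [565.4, -196.3, 302.7]
orientation: [-3.133, 0.205, -0.002]
ft_force: [4.2, 7.4, -0.0]
width: 13.5
```

```bash
cat > look.py <<'E'
from h import *
import sys
o=ctrl.get_obs();im=ctrl.get_image('wrist');cv2.imwrite(sys.argv[1],im[:,:,::-1])
M=R.from_rotvec(o['orientation']).as_matrix();print(o['t'],np.degrees(np.arctan2(M[1,0],M[0,0])),o['ee_pos'],o['ft_force'],o['moment'],o['qpos'].round(2))
E
python3 look.py pics/w4.png
```

```text
9.6667 -7.490401970934561 [ 565.3974424  -196.30839765  302.65057932] [ 4.19929486  7.43547171 -0.04744167] [ 1.27986321 -0.44124228 -0.01038543] [-0.35  0.52  1.76  0.    0.87  1.34]
```

View pics/w4.png

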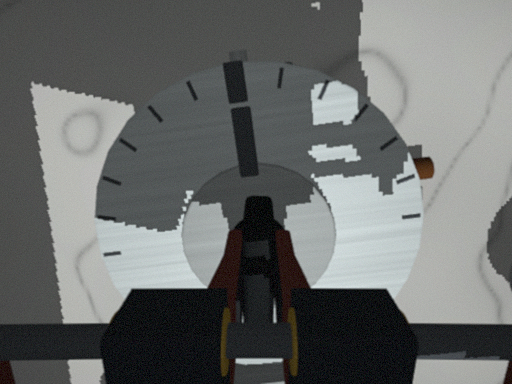

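The pointer, at (240,140), lines up with the mark at (235,82). Releasing, then lifting straight up.

{"name": "jog_arm", "arguments": {"steps": [[[0,0,0,0,0,0,-1],[0,0,0,0,0,0,-1],[0,0,0,0,0,0,-1],[0,0,0,0,0,0,-1],[0,0,0,0,0,0,-1],[0,0,0,0,0,0,-1],[0,0,0,0,0,0,-1],[0,0,0,0,0,0,-1],[0,0,-0.017,0,0,0,-1],[0,0,-0.017,0,0,0,-1],[0,0,-0.017,0,0,0,-1],[0,0,-0.017,0,0,0,-1],[0,0,-0.017,0,0,0,-1],[0,0,-0.017,0,0,0,-1],[0,0,0,0,0,0,-1],[0,0,0,0,0,0,-1]]]}}

```text
t: 11.05
ee_pos: [564.9, -197.6, 405.3]
orientation: [3.134, -0.204, 0.003]
ft_force: [-0.5, 0.2, -1.1]
width: 87.6
```

```bash
python3 look.py pics/w5.png; python3 - <<'E'
import cv2
a=cv2.imread('pics/w5.png')[50:290,140:390];cv2.imwrite('pics/w5z.png',cv2.resize(a,None,fx=2.5,fy=2.5,interpolation=cv2.INTER_CUBIC))
E
```

```text
11.05 -7.4553664378028595 [ 564.93441548 -197.57052311  405.25280824] [-0.4591907   0.18520109 -1.09037915] [0.06664687 0.14116244 0.02418504] [-0.36  0.38  1.69 -0.    1.07  1.34]
```

View pics/w5z.png

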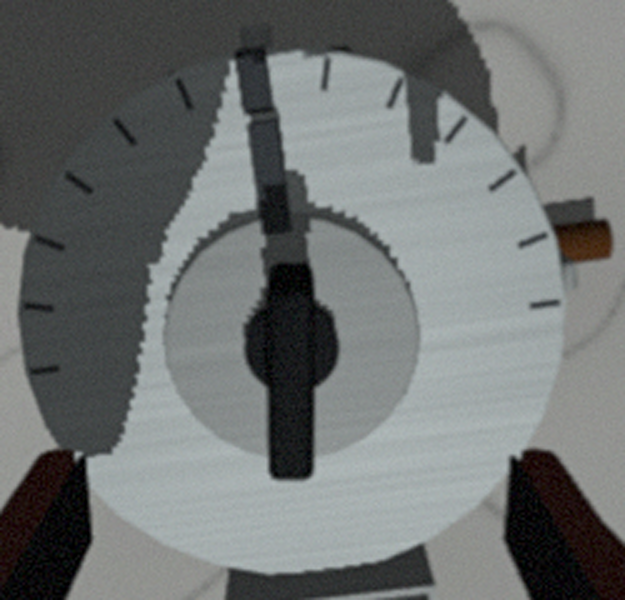

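The released bar stands upright in the tool view at column 291. The pointer leans about 8° anticlockwise of it and sits on the mark at (255,80), so the play is taken up clockwise. Handing in.

```bash
python3 -c "
from workcell import ctrl
print(ctrl.close_job(), ctrl.get_obs()['t'])"
```

```text
the job is handed in; nothing more can be done
the job is handed in; nothing more can be done
```

The spice mill's pointer is back at the set mark, with the play taken up clockwise, and I handed the job in at about 11 s of the 35 s allowed. I judged the angles by eye from the wrist camera; I can't read the joint values directly, and no verdict was reported.

- **Back-off:** I gripped the bar and turned it about 52° anticlockwise. The picture then showed the pointer about 20° (roughly -0.34 rad) past the mark.
- **Return:** I turned it about 35° clockwise, then opened the gripper and lifted it about 100 mm clear.
- **Last check:** After release, the pointer lines up with the thick mark, within about 1–2°. The bar sits about 8° (roughly 0.13 rad) clockwise of the pointer.
- **Forces:** The readings I took at the end of each move stayed at about 12 N or below, and close to zero after release.
- **Noodle press:** The gripper never went down near it. I took no picture of its bar afterwards to confirm it hadn't turned.

The top, side and wrist cameras disagreed by up to 4 mm on where the mill's axis is. I mostly followed the wrist camera, and no other checks failed or disagreed.

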